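# Load two rubber creep stands

## Robot

A 6-joint arm with a two-finger parallel gripper is mounted at the origin on the work surface. World frame = base frame: x ahead of the robot, y to its left, z up, the work surface at z = 0. Lengths are in mm, angles in rad, forces in N, time in s.
With the tool pointing down it reaches from about 275 to 750 mm from the base axis. Payload 10.2 kg.
Tool frame: the origin (TCP) lies on the front face of the gripper's body, between the roots of the fingers; the fingertips stand 64 mm ahead of it and the grasp point (between the pads) lies 45 mm ahead of it; x points along the fingers, y is the direction in which the jaws open and shut, and the axes are right-handed (so a half turn about x gives the same grasp; the last joint's range is limited). The gripper opens to 88 mm and grips with 3 to 60 N. Pads are 18 mm wide; open, the fingers measure 123 mm over their backs; the gripper's body (75 mm by 187 mm) begins 45 mm behind the grasp point.
Start: joints at [-1.395, 0.313, 1.498, -0, 1.331, -0.223], TCP at [203.852, -483.814, 302.72] pointing down, gripper open.
Joint ranges: [-2.94, 2.94], [-0.97, 2.17], [0.19, 2.56], [-1.23, 4.37], [0.02, 3.11], [-2.88, 2.88]. Speed limits (rad/s): [2.39, 2.39, 3.01, 3.14, 3.14, 3.14].

## Interface

Orientations are given as a unit quaternion [x, y, z, w].
In Python, from station import r gives the robot as it stands.
- The arm moves only by the tool servo_tool, never from a script. Its argument "targets" is a list of rows, each an object of numbers: "tx", "ty", "tz": the shift along the tool's x, y, z in mm; "rx", "ry", "rz": the turn, a rotation vector about the tool's x, y, z in degrees. A call has 1 to 12 rows; each row shifts and turns the commanded pose from where the row before left it, along the tool's axes as they then stand; what a row does not reach is not made up. A row lasts 1/8 s, in which the tool goes at most 62.5 mm and 10.7 degrees, less where a joint would pass 70% of its speed; a pose out of reach is approached as far as the arm can. A call is refused whole if a number of a shift passes 62.5 or a number of a turn 10.7, either way. A call with a gripper value outside its range is refused whole. "claw" is the opening, from 0 (shut) to 1 (fully open), set as the call begins (left out, the last holds). The fingers move at their own pace and stop on an object; the grip force is fixed at half the most. Time passes only in rows, so rows that do not move let the fingers close. It gives the time, the measured TCP pose, the force and the opening at its end, in the units of the state.
- r.observe(): the state, without advancing time (a new reading comes with each control period).
- r.read_camera(name): name is "scene" or "top" or "wrist"; returns a dict with "image" (420x560x3 uint8, blue, green, red), "fx", "fy", "cx", "cy" (pixels), "position" and "rotation" of the camera in the world. Camera axes: x right, y up, looking along -z (the intrinsics and any distortion apply to the point x, -y, -z); pixel columns grow to the right and rows downward; lengths in mm; the calibration is good to about 2 mm. The wrist camera is an equidistant fisheye: a pixel r from the principal point sees the ray r / f radians off the axis. A picture is of the moment at which its call begins. There is no depth.
- r.job_done(): hands the job in, once; it reports no verdict.
Trained networks look in the newest picture that a camera, given by its name, has taken for a name from the list of things; names that differ only in an ending like _2 or _b are one class to them, and where a whole thing is asked for, a point or a joint stands for the part that bears it (a point fixed in the world has none). Each returns a list of dicts, best first, with "score" (0 to 1); they miss things now and then, are a little off and sometimes report something else, mostly with a low value. They report only what shows in the picture. A call takes as long as a camera call. They do not tell look-alikes from the thing itself.
- r.masks_of(camera, query): "pixels" (420x560 bool, what is visible of it).
- r.pinpoint(camera, query): "position" ([x, y, z] in mm, in world coordinates, good to about 4 mm: a listed point, or the origin of a listed thing).
The state is a dict: "time_s": time; "joints": joint angles; "dq": joint speeds; "joint_torque": joint torques, N m; "ee_pos": TCP position; "tool_rot": TCP orientation; "ft_force": force on the tool from outside, world axes, zero at the start; "moment": the same for the moment, N m; "finger_gap": finger opening in mm.
Only numpy, scipy, OpenCV 4.12 (cv2) and the standard library are available. Lean on these libraries where they do the work, as an engineer would, in place of code of your own. Each camera call takes 0.05 s, during which the arm holds its last target. There are 200 camera calls.

## Task

Set up a creep test on the two aluminium stands. First build the unloaded reference on the stand with the square nest: lay the rubber ring in the nest, then the square steel plate flat and centred on the ring; after that build the loaded stack on the stand with the round nest: the solid rubber button in the nest, the round steel plate flat and centred on the button, and last the knobbed weight standing centred on that plate. Leave the two domed glass sample jars standing where they are.

Things in the scene. Friction and masses are not known exactly. Their poses are not given: they have to be found in the camera images.
- ring: Black rubber ring, lying flat: outer diameter 50, hole 22, height 28 mm. Origin: centre of its underside; z up. Loose, about 55 g.
- square_plate: Bare square steel plate lying flat, 58 x 58 x 14 mm high, 0.36 kg, at any yaw. Origin: centre of its underside; z up. x and y axes run parallel to its sides. Loose.
- button: Solid black rubber cylinder without a hole, standing: diameter 46, height 32 mm, about 65 g. Origin: centre of its underside; z up. Loose.
- round_plate: Bare round steel plate lying flat, diameter 60, 14 mm high, 0.31 kg. Origin: centre of its underside; z up. Loose.
- weight: Steel laboratory weight, standing: body diameter 48, 34 mm high; above it a neck of diameter 14 from 34 to 40 mm and a round knob of diameter 24 from 40 to 56 mm (its top). 0.39 to 0.63 kg. Origin: centre of its underside; z up. Loose; can be taken by the knob or the body.
- round_stand: Fixed aluminium stand, a round base of diameter 120, 10 mm high, with a round nest in its middle: the nest's floor is the base's top face (10 mm over the table), bounded by a darker steel round lip of inner diameter 66, wall 4, rising 4 mm above the floor (to 14 mm). Origin: centre of its underside; z up. 
- square_stand: Fixed aluminium stand, a square base 116 x 116, 10 mm high, with a square nest in its middle: the nest's floor is the base's top face (10 mm over the table), bounded by a darker steel square lip 66 x 66 inside, wall 4, rising 4 mm above the floor (to 14 mm). Origin: centre of its underside; z up. x and y axes run parallel to its sides.
- jar_a: Bystander: closed glass sample jar, 110 high, foot 54 across, narrow neck, domed body 50 across, with dark brown contents. Origin: centre of its underside; z up. Loose and easily tipped; not part of the job.
- jar_b: Bystander: closed glass sample jar, 110 high, foot 54 across, narrow neck, domed body 50 across, with white contents. Origin: centre of its underside; z up. Loose and easily tipped; not part of the job.
There are look-alikes about, which are no part of the job. What is shaped like the ring but orange is not meant. What is shaped like the square_plate but green or purple is not meant.

How it is judged (in metres and radians):
On the way, in this order (a step that is already met when the one before it is completed fails the run):
1. The rubber ring lies in the square nest, released (z of ring in the frame of square_stand between 0.007 and 0.013 m and horizontal distance between ring and square_stand below 0.012 m and angle between ring's own z axis and vertical below 0.1 rad and linear speed of ring below 0.02 m/s and contact force between the fingers and ring below 0.3 N), for 0.2 s.
2. The square plate lies centred on the ring, released (z of square_plate in the frame of square_stand between 0.035 and 0.041 m and horizontal distance between square_plate and ring below 0.01 m and angle between square_plate's own z axis and vertical below 0.1 rad and linear speed of square_plate below 0.02 m/s and contact force between the fingers and square_plate below 0.3 N), for 0.2 s.
3. The solid button stands in the round nest, released (z of button in the frame of round_stand between 0.007 and 0.013 m and horizontal distance between button and round_stand below 0.012 m and angle between button's own z axis and vertical below 0.1 rad and linear speed of button below 0.02 m/s and contact force between the fingers and button below 0.3 N), for 0.2 s.
4. The round plate lies centred on the button, released (z of round_plate in the frame of round_stand between 0.039 and 0.045 m and horizontal distance between round_plate and button below 0.01 m and angle between round_plate's own z axis and vertical below 0.1 rad and linear speed of round_plate below 0.02 m/s and contact force between the fingers and round_plate below 0.3 N), for 0.2 s.
5. The weight stands centred on the round plate, released (z of weight in the frame of round_stand between 0.053 and 0.059 m and horizontal distance between weight and round_plate below 0.01 m and angle between weight's own z axis and vertical below 0.1 rad and linear speed of weight below 0.02 m/s and contact force between the fingers and weight below 0.3 N), for 0.2 s.
At the end, for the whole second after the job is handed in: All released, at rest, level within 0.1 rad and fully seated (height within 3 mm): ring in the square nest and button in the round nest (within 12 mm of its centre), square plate on ring, round plate on button, weight on round plate (centres within 10 mm) (z of ring in the frame of square_stand between 0.007 and 0.013 m and horizontal distance between ring and square_stand below 0.012 m and angle between each of ring, square_plate, button, round_plate, weight's own z axis and vertical below 0.1 rad and linear speed of each of ring, square_plate, button, round_plate, weight below 0.02 m/s and z of square_plate in the frame of square_stand between 0.035 and 0.041 m and horizontal distance between square_plate and ring below 0.01 m and z of button in the frame of round_stand between 0.007 and 0.013 m and horizontal distance between button and round_stand below 0.012 m and z of round_plate in the frame of round_stand between 0.039 and 0.045 m and horizontal distance between round_plate and button below 0.01 m and z of weight in the frame of round_stand between 0.053 and 0.059 m and horizontal distance between weight and round_plate below 0.01 m); the robot touches nothing.
It fails at once if The glass jar with dark brown contents is tipped, or shifted by more than 30 mm (angle between jar_a's own z axis and vertical above 0.3 rad or distance of jar_a from where it was at the start of the episode above 0.03 m).
It fails at once if The glass jar with white contents is tipped, or shifted by more than 30 mm (angle between jar_b's own z axis and vertical above 0.3 rad or distance of jar_b from where it was at the start of the episode above 0.03 m).
It also fails if it takes over 128 s, if anything falls off the work surface, if the arm or the gripper's body presses on something with over 40 N, if the wrist force passes 120 N, or if a joint passes its speed limit or range.

## Working session

There is one attempt and no reset: what is moved stays moved. The work goes in short steps, Python scripts to look and compute and a tool call to move; the robot and the scene stay as the last step left them, time stands still between calls to the robot, and variables do not carry over. Pictures are saved under pics/ and viewed, on a budget of 14 in all, crops included, one or two more only if the job needs it, and the job is handed in when it is done.

Besides the shell and the picture viewer there is one more tool, called as name([rows], argument=value, ...), one row to a line, values as JSON. servo_tool: Moves the arm, as the interface text tells. Its arguments: {"type":"object","properties":{"targets":{"type":"array","items":{"type":"object","properties":{"tx":{"type":"number"},"ty":{"type":"number"},"tz":{"type":"number"},"rx":{"type":"number"},"ry":{"type":"number"},"rz":{"type":"number"}}}},"claw":{"type":"number"}},"required":["targets"]}

```bash
mkdir -p pics; ls; python3 - <<'E'
from station import r
import cv2
s=r.observe(); print(s)
for c in("top","scene"):
    d=r.read_camera(c); cv2.imwrite(f"pics/{c}0.png",d["image"]); print(c,d["fx"],d["cx"],d["cy"],d["position"],d["rotation"])
    for q in["ring","square_plate","button","round_plate","weight","round_stand","square_stand","jar_a"]:
        print(q,[([round(float(v)) for v in o["position"]],round(float(o["score"]),2)) for o in r.pinpoint(c,q)])
E
```

```text
pics
{'time_s': 0.0, 'joints': array([-1.39541014e+00,  3.13436257e-01,  1.49843886e+00, -1.00934897e-05,
        1.33099930e+00, -2.23382564e-01]), 'dq': array([-0.00082152, -0.00157001,  0.00097094,  0.00140679,  0.00045446,
        0.00077928]), 'joint_torque': array([-6.68259891e-04, -4.02210510e+01, -2.52270663e+01,  6.94283447e-02,
        3.52768810e-02, -1.10712922e-04]), 'ee_pos': array([ 203.81438033, -483.63962491,  302.1673795 ]), 'tool_rot': array([ 0.69310517,  0.1405077 , -0.69309035,  0.13960145]), 'ft_force': array([ 0.42069584, -0.09547832,  0.702771  ]), 'moment': array([-0.0346276 , -0.00902761, -0.03332975]), 'finger_gap': 88.23179770344038}
top 496.52408391449296 290.4099138705739 210.3977495789025 [ 455.65279486  -36.15369997 1147.29525841] [-0.02325847  0.02263077  0.70934252 -0.70411653]
ring [([656, 125, -4], 0.92), ([658, -72, -1], 0.84), ([656, 24, 0], 0.79)]
square_plate [([330, -193, -3], 0.94), ([404, -429, 1], 0.77)]
button [([542, 336, 1], 0.78), ([508, -162, 0], 0.57)]
round_plate [([554, -350, -3], 0.78)]
weight [([373, 323, 1], 0.91)]
round_stand [([508, -164, -2], 0.56)]
square_stand [([495, 128, -2], 0.88)]
jar_a [([712, 209, 0], 0.96), ([729, -214, 1], 0.85)]
scene 445.89058416272724 271.9952552261291 211.01495118092186 [1127.27842208  588.13554389  769.78197209] [0.16428926 0.38701759 0.84226855 0.33735754]
ring [([657, -75, 2], 0.83), ([658, 26, 0], 0.72), ([660, 120, 0], 0.57)]
square_plate [([367, -313, 1], 0.8), ([402, -430, -1], 0.73), ([338, -185, -2], 0.62)]
button [([538, 338, 1], 0.64)]
round_plate [([553, -353, 2], 0.7), ([718, 209, -3], 0.38)]
weight [([372, 322, 0], 0.71), ([503, -159, 0], 0.19)]
round_stand [([505, -162, -1], 0.94)]
square_stand [([492, 128, 0], 0.63)]
jar_a [([716, 210, 0], 0.92), ([731, -214, 0], 0.58)]
```

View pics/top0.png

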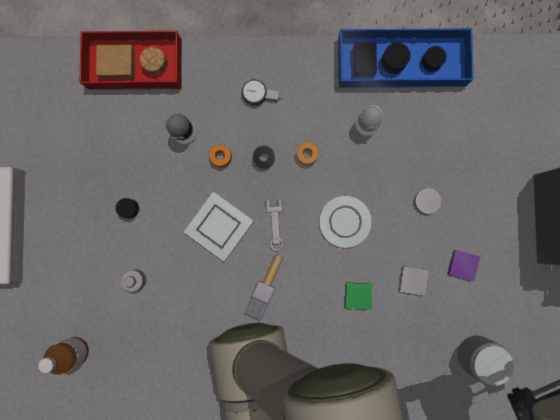

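View pics/scene0.png

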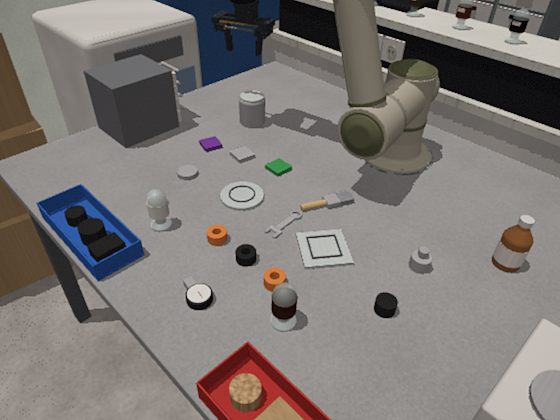

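The top view shows three rings: orange (220,155), black (263,157) and orange (307,153). The black one fits. It also shows three square plates: green (358,296), bare grey (414,281) and purple (464,265). The grey one fits. Next I confirm both in one crop and measure.

```bash
cat > h.py <<'E'
from station import r
import numpy as np, cv2
from scipy.spatial.transform import Rotation as R
def rot(q):
    q=np.asarray(q); return R.from_quat(q).as_matrix() if q.size==4 else q
def back(d,uv,z,fish=False):
    "pixels -> world at height z"
    uv=np.atleast_2d(np.asarray(uv,float)); a=(uv[:,0]-d["cx"])/d["fx"]; b=(uv[:,1]-d["cy"])/d["fy"]
    if fish:
        t=np.hypot(a,b)+1e-9; v=np.c_[a/t*np.sin(t),-b/t*np.sin(t),-np.cos(t)]
    else: v=np.c_[a,-b,-np.ones(len(a))]
    w=v@rot(d["rotation"]).T; p=np.asarray(d["position"])
    return p+w*((z-p[2])/w[:,2])[:,None]
def tool():
    s=r.observe(); M=R.from_quat(s["tool_rot"]).as_matrix()
    print("t %.2f"%s["time_s"],"tcp",s["ee_pos"].round(1),"gap %.1f"%s["finger_gap"],"F",s["ft_force"].round(1),
      "xax",M[:,0].round(3),"y-axis yaw %.1f"%np.degrees(np.arctan2(M[1,1],M[0,1])))
    return s,M
def go(target,s,M):
    "world target TCP -> tool shift"
    print("shift tool",(M.T@(np.array(target)-s["ee_pos"])).round(1))
E
python3 - <<'E'
from h import *
d=r.read_camera("top"); im=d["image"]
c=np.vstack([cv2.resize(im[130:180,195:335],(700,250),interpolation=3),cv2.resize(im[235:315,335:490],(700,361),interpolation=3)])[:600]
cv2.imwrite("pics/crop.png",c)
x0,y0=395,262
g=cv2.cvtColor(im[y0:302,x0:435],cv2.COLOR_BGR2GRAY)
t,b=cv2.threshold(g,0,255,cv2.THRESH_OTSU)
k=max(cv2.findContours(b,0,1)[0],key=cv2.contourArea)[:,0]+[x0,y0]
w=back(d,k,14)[:,:2].astype(np.float32); print("plate",t,cv2.minAreaRect(w))
for q,z in(("round_stand",10),("square_stand",10),("round_plate",14),("button",32)):
    for o in r.masks_of("top",q)[:1]:
        k=np.argwhere(o["pixels"])[:,::-1]; w=back(d,k,z)[:,:2].astype(np.float32); print(q,cv2.minAreaRect(w))
s,M=tool(); print(M.round(3))
E
```

```text
plate 123.0 ((367.7204895019531, -314.3998107910156), (56.34612274169922, 56.38982391357422), 80.1756591796875)
round_stand ((503.3715515136719, -159.17330932617188), (116.33651733398438, 117.13453674316406), 44.26625442504883)
round_plate ((549.7431640625, -349.4541015625), (61.9209098815918, 57.43366622924805), 89.57454681396484)
button ((536.326416015625, 332.5067138671875), (54.162593841552734, 45.1591682434082), 89.57273864746094)
t 1.15 tcp [ 203.9 -483.8  302.7] gap 88.1 F [ 0.7 -0.8 -0.6] xax [-0.  0. -1.] y-axis yaw -67.1
[[-0.     0.388 -0.922]
 [ 0.    -0.922 -0.388]
 [-1.    -0.    -0.   ]]
```

View pics/crop.png

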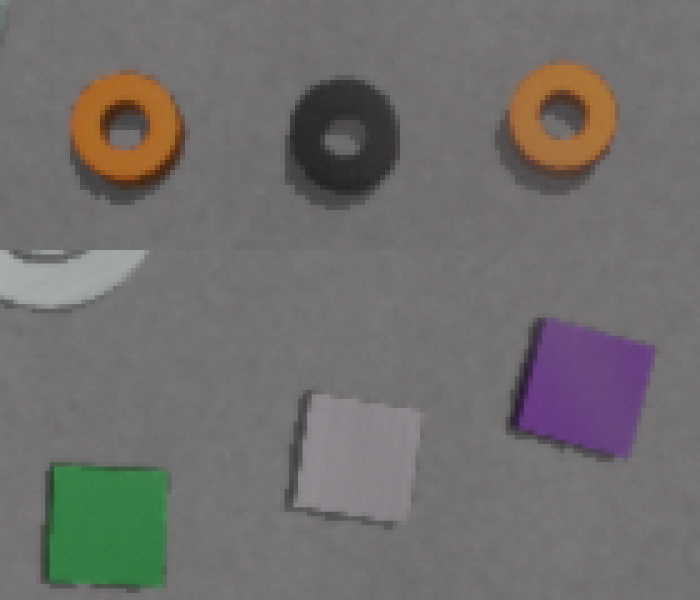

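The black ring sits between the two orange ones, and the bare grey plate lies between green and purple. Moving to the ring.

servo_tool([
  {"rx":7.6},
  {"rx":7.6},
  {"rx":7.7},
  {"tz":-38,"ty":-42},
  {"tz":-38,"ty":-42},
  {"tz":-38,"ty":-42},
  {"tz":-38,"ty":-42},
  {"tz":-38,"ty":-42},
  {"tz":-38,"ty":-42},
  {"tz":-38,"ty":-42},
  {"tz":-38,"ty":-42},
  {"tz":-38,"ty":-42},
], claw=1)

```text
invalid input at $.targets[0]: expected keys tx, ty, tz, rx, ry, rz
```

servo_tool([
  {"tz":-38,"ty":-45},
  {"tz":-38,"ty":-45},
  {"tz":-35,"ty":-41},
  {"tx":50},
  {"tx":50},
  {},
])

```text
invalid input at $.targets[0]: expected keys tx, ty, tz, rx, ry, rz
```

```bash
python3 - <<'E'
from h import *
s,M=tool(); go([657,25,72],s,M)
d=r.read_camera("wrist"); cv2.imwrite("pics/w1.png",d["image"]); print(d["position"],d["fx"])
for q in("ring","square_stand"): print(q,[(o["position"],o["score"]) for o in r.pinpoint("wrist",q)])
E
```

```text
t 1.15 tcp [ 203.9 -483.8  302.7] gap 88.1 F [ 0.7 -0.8 -0.6] xax [-0.  0. -1.] y-axis yaw -67.1
shift tool [ 230.7 -292.9 -615.2]
[ 269.79838501 -455.95857053  383.79376671] 325.19226210127806
ring []
square_stand []
```

View pics/w1.png

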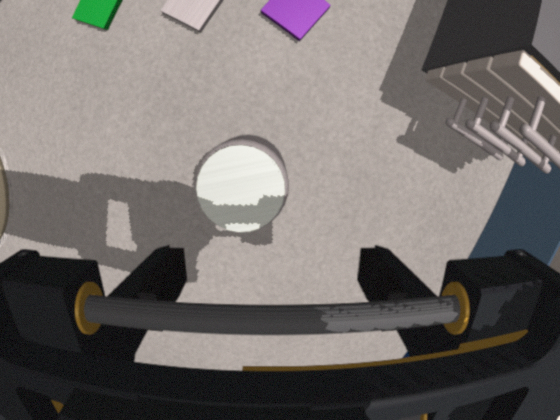

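That picture is still the start pose, with a can at (240,185), because the call needs all keys in every row. Resending.

servo_tool([
  {"tx":0,"ty":0,"tz":0,"rx":7.6,"ry":0,"rz":0},
  {"tx":0,"ty":0,"tz":0,"rx":7.6,"ry":0,"rz":0},
  {"tx":0,"ty":0,"tz":0,"rx":7.7,"ry":0,"rz":0},
  {"tx":0,"ty":-42,"tz":-38,"rx":0,"ry":0,"rz":0},
  {"tx":0,"ty":-42,"tz":-38,"rx":0,"ry":0,"rz":0},
  {"tx":0,"ty":-42,"tz":-38,"rx":0,"ry":0,"rz":0},
  {"tx":0,"ty":-42,"tz":-38,"rx":0,"ry":0,"rz":0},
  {"tx":0,"ty":-42,"tz":-38,"rx":0,"ry":0,"rz":0},
  {"tx":0,"ty":-42,"tz":-38,"rx":0,"ry":0,"rz":0},
  {"tx":0,"ty":-42,"tz":-38,"rx":0,"ry":0,"rz":0},
  {"tx":0,"ty":-42,"tz":-38,"rx":0,"ry":0,"rz":0},
  {"tx":0,"ty":-42,"tz":-38,"rx":0,"ry":0,"rz":0},
], claw=1)

```text
time_s: 2.8
ee_pos: [547.3, -104.5, 302.8]
tool_rot: [0.707, -0.0, -0.707, -0.0]
ft_force: [0.2, -0.9, 0.4]
finger_gap: 88.1
```

servo_tool([
  {"tx":0,"ty":-43,"tz":-36,"rx":0,"ry":0,"rz":0},
  {"tx":0,"ty":-43,"tz":-37,"rx":0,"ry":0,"rz":0},
  {"tx":0,"ty":-43,"tz":-37,"rx":0,"ry":0,"rz":0},
  {"tx":50,"ty":0,"tz":0,"rx":0,"ry":0,"rz":0},
  {"tx":50,"ty":0,"tz":0,"rx":0,"ry":0,"rz":0},
  {"tx":0,"ty":0,"tz":0,"rx":0,"ry":0,"rz":0},
])

```text
time_s: 3.55
ee_pos: [655.1, 23.0, 199.3]
tool_rot: [-0.704, -0.0, 0.71, 0.001]
ft_force: [-0.2, 0.0, 0.8]
finger_gap: 88.1
```

```bash
python3 - <<'E'
from h import *
s,M=tool(); go([657,25,72],s,M)
d=r.read_camera("wrist"); cv2.imwrite("pics/w2.png",d["image"]); print(d["position"],d["fx"])
for q in("ring","square_stand"): print(q,[(o["position"],o["score"]) for o in r.pinpoint("wrist",q)])
E
```

```text
t 3.55 tcp [655.1  23.  199.3] gap 88.1 F [-0.2  0.   0.8] xax [-0.007  0.001 -1.   ] y-axis yaw -90.0
shift tool [127.3  -1.9  -2.9]
[727.26012201  22.96901211 279.84720679] 325.19226210127806
ring [([654.6, 26.0, 3.5], 0.79), ([656.1, 120.6, 2.1], 0.75), ([659.1, -73.3, 0.6], 0.63)]
square_stand [([496.7, 124.4, 1.6], 0.81)]
```

View pics/w2.png

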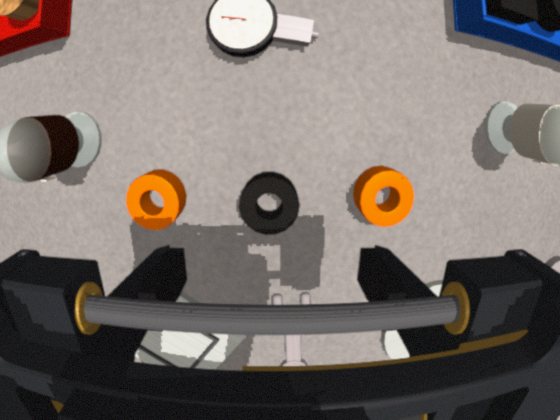

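The black ring is at (269,203) with orange ones on either side, and the fingers straddle it. Descending and gripping.

servo_tool([
  {"tx":42,"ty":-2,"tz":-2,"rx":0,"ry":0,"rz":0},
  {"tx":42,"ty":0,"tz":0,"rx":0,"ry":0,"rz":0},
  {"tx":30,"ty":0,"tz":0,"rx":0,"ry":0,"rz":0},
  {"tx":13,"ty":0,"tz":0,"rx":0,"ry":0,"rz":0},
  {"tx":0,"ty":0,"tz":0,"rx":0,"ry":0,"rz":0},
])

```text
time_s: 4.32
ee_pos: [658.9, 24.6, 76.9]
tool_rot: [0.708, -0.0, -0.707, -0.0]
ft_force: [-0.2, -0.2, 0.5]
finger_gap: 88.2
```

servo_tool([
  {"tx":0,"ty":0,"tz":0,"rx":0,"ry":0,"rz":0},
  {"tx":0,"ty":0,"tz":0,"rx":0,"ry":0,"rz":0},
  {"tx":0,"ty":0,"tz":0,"rx":0,"ry":0,"rz":0},
  {"tx":0,"ty":0,"tz":0,"rx":0,"ry":0,"rz":0},
  {"tx":0,"ty":0,"tz":0,"rx":0,"ry":0,"rz":0},
  {"tx":0,"ty":0,"tz":0,"rx":0,"ry":0,"rz":0},
], claw=0)

```text
time_s: 5.08
ee_pos: [658.4, 24.8, 76.0]
tool_rot: [0.707, -0.0, -0.707, -0.0]
ft_force: [-1.4, -0.1, 2.3]
finger_gap: 49.5
```

servo_tool([
  {"tx":-30,"ty":0,"tz":0,"rx":0,"ry":0,"rz":0},
  {"tx":-50,"ty":0,"tz":0,"rx":0,"ry":0,"rz":0},
  {"tx":-45,"ty":-25,"tz":40,"rx":0,"ry":0,"rz":0},
  {"tx":0,"ty":-25,"tz":40,"rx":0,"ry":0,"rz":0},
  {"tx":0,"ty":-25,"tz":42,"rx":0,"ry":0,"rz":0},
  {"tx":0,"ty":-27,"tz":42,"rx":0,"ry":0,"rz":0},
  {"tx":0,"ty":0,"tz":0,"rx":0,"ry":0,"rz":0},
  {"tx":0,"ty":0,"tz":0,"rx":0,"ry":0,"rz":0},
])

```text
time_s: 6.08
ee_pos: [496.7, 125.6, 199.1]
tool_rot: [0.707, -0.0, -0.707, -0.0]
ft_force: [0.3, -0.2, -1.4]
finger_gap: 49.5
```

```bash
python3 - <<'E'
from h import *
s,M=tool()
d=r.read_camera("wrist"); cv2.imwrite("pics/w3.png",d["image"])
for q in("ring","square_stand","round_stand"): print(q,[(o["position"],o["score"]) for o in r.pinpoint("wrist",q)])
go([494.5,127,87],s,M)
E
```

```text
t 6.08 tcp [496.7 125.6 199.1] gap 49.5 F [ 0.3 -0.2 -1.4] xax [ 0.001 -0.    -1.   ] y-axis yaw -90.1
ring [([657.3, 124.3, 1.5], 0.74), ([658.1, -74.6, -0.0], 0.61), ([492.7, 122.7, 129.2], 0.56)]
square_stand [([496.1, 129.0, 3.3], 0.62)]
round_stand []
shift tool [112.1  -1.4   2.3]
```

View pics/w3.png

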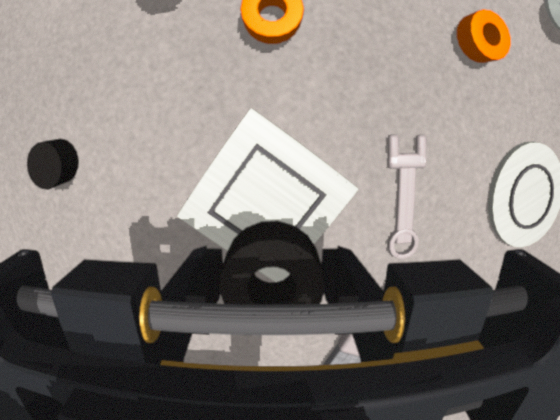

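The ring is held at (272,270). The stand's outer corners are at (252,109), (358,187) and (177,215).

```bash
python3 - <<'E'
from h import *
d=r.read_camera("wrist")
w=back(d,[(252,109),(358,187),(177,215)],10,True)[:,:2]; print(w,(w[1]+w[2])/2)
w=back(d,[(258,146),(326,195),(210,212)],14,True)[:,:2]; print((w[1]+w[2])/2)
E
```

```text
[[575.11294057 141.51623504]
 [509.64578479  50.62469158]
 [484.53808467 210.29696919]] [497.09193473 130.46083039]
[495.93870814 129.2009077 ]
```

servo_tool([
  {"tx":40,"ty":-3,"tz":-1,"rx":0,"ry":0,"rz":0},
  {"tx":40,"ty":0,"tz":0,"rx":0,"ry":0,"rz":0},
  {"tx":22,"ty":0,"tz":0,"rx":0,"ry":0,"rz":0},
  {"tx":6,"ty":0,"tz":0,"rx":0,"ry":0,"rz":0},
  {"tx":4,"ty":0,"tz":0,"rx":0,"ry":0,"rz":0},
  {"tx":0,"ty":0,"tz":0,"rx":0,"ry":0,"rz":0},
  {"tx":0,"ty":0,"tz":0,"rx":0,"ry":0,"rz":0},
])

```text
time_s: 7.2
ee_pos: [497.4, 128.9, 87.5]
tool_rot: [0.708, -0.0, -0.707, -0.0]
ft_force: [-0.1, 0.9, 0.0]
finger_gap: 49.3
```

servo_tool([
  {"tx":1.5,"ty":0,"tz":0,"rx":0,"ry":0,"rz":0},
  {"tx":0,"ty":0,"tz":0,"rx":0,"ry":0,"rz":0},
])

```text
time_s: 7.45
ee_pos: [497.3, 128.9, 85.9]
tool_rot: [0.707, -0.0, -0.707, -0.0]
ft_force: [-0.6, -0.4, 4.7]
finger_gap: 49.3
```

servo_tool([
  {"tx":0,"ty":0,"tz":0,"rx":0,"ry":0,"rz":0},
  {"tx":0,"ty":0,"tz":0,"rx":0,"ry":0,"rz":0},
  {"tx":0,"ty":0,"tz":0,"rx":0,"ry":0,"rz":0},
  {"tx":0,"ty":0,"tz":0,"rx":0,"ry":0,"rz":0},
  {"tx":-10,"ty":0,"tz":0,"rx":0,"ry":0,"rz":0},
  {"tx":-50,"ty":0,"tz":0,"rx":0,"ry":0,"rz":0},
  {"tx":-50,"ty":0,"tz":0,"rx":0,"ry":0,"rz":0},
  {"tx":-20,"ty":0,"tz":0,"rx":0,"ry":0,"rz":0},
  {"tx":0,"ty":0,"tz":0,"rx":0,"ry":0,"rz":0},
  {"tx":0,"ty":0,"tz":0,"rx":0,"ry":0,"rz":0},
], claw=1)

```text
time_s: 8.7
ee_pos: [496.6, 128.9, 214.5]
tool_rot: [-0.707, 0.0, 0.708, 0.0]
ft_force: [-0.1, 0.4, -0.7]
finger_gap: 88.4
```

```bash
python3 - <<'E'
from h import *
s,M=tool()
d=r.read_camera("wrist"); cv2.imwrite("pics/w4.png",d["image"])
for q in("ring","square_stand"): print(q,[(o["position"],o["score"]) for o in r.pinpoint("wrist",q)])
E
```

```text
t 8.70 tcp [496.6 128.9 214.5] gap 88.4 F [-0.1  0.4 -0.7] xax [-0.002 -0.    -1.   ] y-axis yaw -90.1
ring [([657.5, 121.4, 2.4], 0.82), ([659.5, -72.3, -1.3], 0.74), ([494.3, 126.4, 14.7], 0.73)]
square_stand [([493.3, 128.0, 1.6], 0.68)]
```

View pics/w4.png

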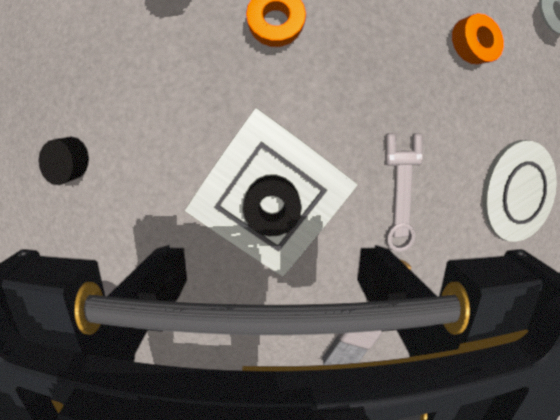

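The ring is in the nest at (272,204), concentric with the lip. Now the square plate.

servo_tool([
  {"tx":0,"ty":49,"tz":14,"rx":0,"ry":0,"rz":0},
  {"tx":0,"ty":49,"tz":14,"rx":0,"ry":0,"rz":0},
  {"tx":0,"ty":49,"tz":14,"rx":0,"ry":0,"rz":0},
  {"tx":0,"ty":49,"tz":14,"rx":0,"ry":0,"rz":0},
  {"tx":0,"ty":49,"tz":14,"rx":0,"ry":0,"rz":0},
  {"tx":0,"ty":49,"tz":14,"rx":0,"ry":0,"rz":0},
  {"tx":0,"ty":49,"tz":15,"rx":0,"ry":0,"rz":0},
  {"tx":0,"ty":50,"tz":15,"rx":0,"ry":0,"rz":0},
  {"tx":0,"ty":50,"tz":15,"rx":0,"ry":0,"rz":0},
  {"tx":0,"ty":0,"tz":0,"rx":9.7,"ry":0,"rz":0},
  {"tx":0,"ty":0,"tz":0,"rx":0,"ry":0,"rz":0},
  {"tx":0,"ty":0,"tz":0,"rx":0,"ry":0,"rz":0},
])

```text
time_s: 10.35
ee_pos: [367.8, -313.5, 215.1]
tool_rot: [-0.705, 0.059, 0.705, 0.059]
ft_force: [0.9, 0.3, -0.0]
finger_gap: 88.0
```

```bash
python3 - <<'E'
from h import *
s,M=tool()
d=r.read_camera("wrist"); im=d["image"]; cv2.imwrite("pics/w5.png",im)
for q in("square_plate","round_stand"): print(q,[(o["position"].round(0) if hasattr(o["position"],"round") else o["position"],o["score"]) for o in r.pinpoint("wrist",q)])
for o in r.masks_of("wrist","square_plate"):
    k=np.argwhere(o["pixels"])[:,::-1]; w=back(d,k,14,True)[:,:2].astype(np.float32); print(o["score"],im[o["pixels"]].mean(0),k.mean(0),cv2.minAreaRect(w))
go([367.5,-314,67],s,M)
E
```

```text
t 10.35 tcp [ 367.8 -313.5  215.1] gap 88.0 F [ 0.9  0.3 -0. ] xax [-0.     0.001 -1.   ] y-axis yaw -99.5
square_plate [([401.2, -433.6, 1.3], 0.9), ([334.3, -187.7, 1.6], 0.66), ([363.0, -311.8, 2.0], 0.62)]
round_stand [([505.6, -157.0, 2.1], 0.88)]
0.84 [ 49.29391218 117.89221557  29.84181637] [151.58882236 237.15568862] ((340.482421875, -191.26626586914062), (62.87376022338867, 54.3757209777832), 86.27803802490234)
0.66 [183.5707107  184.94256999 198.33500838] [272.38789184 194.73582197] ((369.55438232421875, -314.0856018066406), (57.813594818115234, 59.2393798828125), 80.42705535888672)
0.64 [173.92027335  70.30422678 145.02784105] [388.79549481 140.45836497] ((402.5358581542969, -427.23187255859375), (63.109127044677734, 59.17181396484375), 73.5546875)
shift tool [1.481e+02 6.000e-01 1.000e-01]
```

View pics/w5.png

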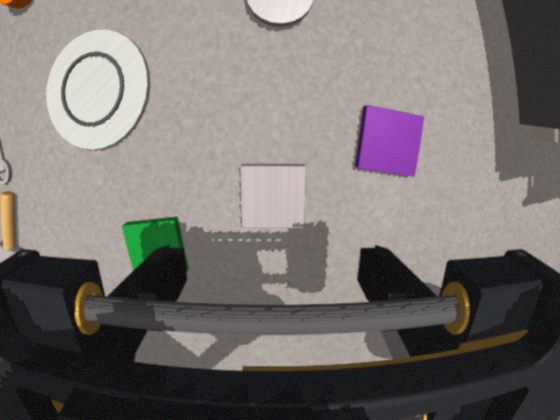

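The grey plate is at (272,195), square to the jaws, with green and purple clear to either side. Descending.

servo_tool([
  {"tx":45,"ty":0,"tz":-1,"rx":0,"ry":0,"rz":0},
  {"tx":45,"ty":0,"tz":0,"rx":0,"ry":0,"rz":0},
  {"tx":40,"ty":0,"tz":0,"rx":0,"ry":0,"rz":0},
  {"tx":12,"ty":0,"tz":0,"rx":0,"ry":0,"rz":0},
  {"tx":5,"ty":0,"tz":0,"rx":0,"ry":0,"rz":0},
  {"tx":0,"ty":0,"tz":0,"rx":0,"ry":0,"rz":0},
  {"tx":0,"ty":0,"tz":0,"rx":0,"ry":0,"rz":0},
])

```text
time_s: 11.42
ee_pos: [369.0, -314.6, 69.4]
tool_rot: [0.705, -0.061, -0.704, -0.06]
ft_force: [-0.1, -0.0, 0.1]
finger_gap: 88.1
```

servo_tool([
  {"tx":0,"ty":0,"tz":0,"rx":0,"ry":0,"rz":0},
  {"tx":0,"ty":0,"tz":0,"rx":0,"ry":0,"rz":0},
  {"tx":0,"ty":0,"tz":0,"rx":0,"ry":0,"rz":0},
  {"tx":0,"ty":0,"tz":0,"rx":0,"ry":0,"rz":0},
  {"tx":0,"ty":0,"tz":0,"rx":0,"ry":0,"rz":0},
], claw=0)

```text
time_s: 12.05
ee_pos: [368.7, -314.2, 68.4]
tool_rot: [0.705, -0.06, -0.705, -0.06]
ft_force: [0.1, -0.4, 3.0]
finger_gap: 57.6
```

servo_tool([
  {"tx":-30,"ty":0,"tz":0,"rx":0,"ry":0,"rz":0},
  {"tx":-60,"ty":0,"tz":0,"rx":0,"ry":0,"rz":0},
  {"tx":-60,"ty":0,"tz":0,"rx":-9.5,"ry":0,"rz":0},
  {"tx":0,"ty":-49,"tz":-14,"rx":0,"ry":0,"rz":0},
  {"tx":0,"ty":-49,"tz":-14,"rx":0,"ry":0,"rz":0},
  {"tx":0,"ty":-49,"tz":-14,"rx":0,"ry":0,"rz":0},
  {"tx":0,"ty":-49,"tz":-14,"rx":0,"ry":0,"rz":0},
  {"tx":0,"ty":-49,"tz":-14,"rx":0,"ry":0,"rz":0},
  {"tx":0,"ty":-49,"tz":-14,"rx":0,"ry":0,"rz":0},
  {"tx":0,"ty":-49,"tz":-14,"rx":0,"ry":0,"rz":0},
  {"tx":0,"ty":-49,"tz":-14,"rx":0,"ry":0,"rz":0},
  {"tx":0,"ty":-49,"tz":-14,"rx":0,"ry":0,"rz":0},
])

```text
time_s: 13.55
ee_pos: [496.5, 128.0, 217.8]
tool_rot: [-0.707, 0.002, 0.708, 0.001]
ft_force: [1.2, -0.8, -3.4]
finger_gap: 57.4
```

servo_tool([
  {"tx":0,"ty":0,"tz":0,"rx":0,"ry":0,"rz":0},
  {"tx":0,"ty":0,"tz":0,"rx":0,"ry":0,"rz":0},
])

```text
time_s: 13.8
ee_pos: [496.2, 126.0, 217.8]
tool_rot: [-0.707, 0.002, 0.708, 0.001]
ft_force: [-0.0, -0.4, -3.1]
finger_gap: 57.7
```

```bash
python3 - <<'E'
from h import *
s,M=tool()
d=r.read_camera("wrist"); im=d["image"]; cv2.imwrite("pics/w6.png",im)
for q in("square_plate","ring","square_stand"): print(q,[(np.round(o["position"]),o["score"]) for o in r.pinpoint("wrist",q)])
go([495.3,128.3,110],s,M)
E
```

```text
t 13.80 tcp [496.2 126.  217.8] gap 57.7 F [-0.  -0.4 -3.1] xax [-0.001 -0.    -1.   ] y-axis yaw -90.2
square_plate [(array([493., 126., 151.]), 0.75)]
ring [(array([654., 122.,   2.]), 0.81), (array([493., 127.,  12.]), 0.71), (array([660., -72.,   2.]), 0.61)]
square_stand [(array([494., 128.,  -1.]), 0.93), (array([536., 338.,  -0.]), 0.6)]
shift tool [107.8  -2.3   0.7]
```

View pics/w6.png

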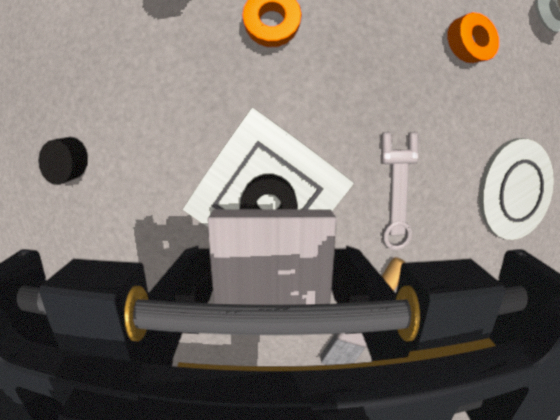

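The plate is held level, bottom edge at row 212, with the ring at (268,200) beneath it. Lowering.

servo_tool([
  {"tx":40,"ty":-2,"tz":1,"rx":0,"ry":0,"rz":0},
  {"tx":40,"ty":0,"tz":0,"rx":0,"ry":0,"rz":0},
  {"tx":20,"ty":0,"tz":0,"rx":0,"ry":0,"rz":0},
  {"tx":6,"ty":0,"tz":0,"rx":0,"ry":0,"rz":0},
  {"tx":3,"ty":0,"tz":0,"rx":0,"ry":0,"rz":0},
  {"tx":0,"ty":0,"tz":0,"rx":0,"ry":0,"rz":0},
  {"tx":0,"ty":0,"tz":0,"rx":0,"ry":0,"rz":0},
])

```text
time_s: 14.88
ee_pos: [495.9, 128.3, 110.1]
tool_rot: [0.708, -0.002, -0.707, -0.002]
ft_force: [0.9, 0.1, -3.7]
finger_gap: 57.6
```

servo_tool([
  {"tx":2,"ty":0,"tz":0,"rx":0,"ry":0,"rz":0},
  {"tx":1.5,"ty":0,"tz":0,"rx":0,"ry":0,"rz":0},
  {"tx":0,"ty":0,"tz":0,"rx":0,"ry":0,"rz":0},
  {"tx":0,"ty":0,"tz":0,"rx":0,"ry":0,"rz":0},
])

```text
time_s: 15.38
ee_pos: [495.7, 128.3, 106.4]
tool_rot: [0.707, -0.002, -0.707, -0.001]
ft_force: [-3.8, -0.9, 6.5]
finger_gap: 57.9
```

Contact shows as Fz going from -3.7 to +6.5. Releasing and lifting.

servo_tool([
  {"tx":0,"ty":0,"tz":0,"rx":0,"ry":0,"rz":0},
  {"tx":0,"ty":0,"tz":0,"rx":0,"ry":0,"rz":0},
  {"tx":0,"ty":0,"tz":0,"rx":0,"ry":0,"rz":0},
  {"tx":0,"ty":0,"tz":0,"rx":0,"ry":0,"rz":0},
  {"tx":-8,"ty":0,"tz":0,"rx":0,"ry":0,"rz":0},
  {"tx":-50,"ty":0,"tz":0,"rx":0,"ry":0,"rz":0},
  {"tx":-55,"ty":0,"tz":0,"rx":0,"ry":0,"rz":0},
  {"tx":0,"ty":0,"tz":0,"rx":0,"ry":0,"rz":0},
  {"tx":0,"ty":0,"tz":0,"rx":0,"ry":0,"rz":0},
], claw=1)

```text
time_s: 16.5
ee_pos: [495.2, 128.3, 218.4]
tool_rot: [-0.707, 0.002, 0.707, 0.002]
ft_force: [-0.4, 0.2, 0.1]
finger_gap: 88.2
```

```bash
python3 - <<'E'
from h import *
s,M=tool()
d=r.read_camera("wrist"); im=d["image"]; cv2.imwrite("pics/w7.png",im)
for q in("square_plate","ring","square_stand","button"): print(q,[(np.round(o["position"]),o["score"]) for o in r.pinpoint("wrist",q)])
go([539,336,215],s,M)
E
```

```text
t 16.50 tcp [495.2 128.3 218.4] gap 88.2 F [-0.4  0.2  0.1] xax [-0.001  0.    -1.   ] y-axis yaw -90.3
square_plate [(array([495., 130.,  38.]), 0.86), (array([374., 320.,  -4.]), 0.64)]
ring [(array([661., -71.,  -3.]), 0.81), (array([657., 121.,   2.]), 0.59)]
square_stand []
button [(array([539., 336.,   0.]), 0.87)]
shift tool [   3.4 -207.9  -42.9]
```

View pics/w7.png

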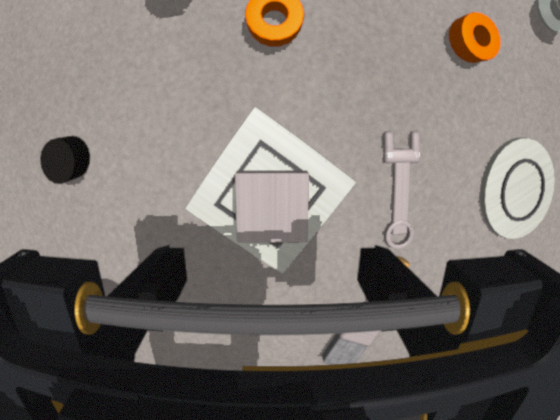

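The plate lies flat on the ring at (272,207), and the network gives (495,130,38). Next is the button, the only one on the table at (66,160).

servo_tool([
  {"tx":0,"ty":-52,"tz":-11,"rx":0,"ry":0,"rz":0},
  {"tx":0,"ty":-52,"tz":-11,"rx":0,"ry":0,"rz":0},
  {"tx":0,"ty":-52,"tz":-11,"rx":0,"ry":0,"rz":0},
  {"tx":0,"ty":-52,"tz":-10,"rx":0,"ry":0,"rz":0},
  {"tx":0,"ty":0,"tz":0,"rx":0,"ry":0,"rz":0},
  {"tx":0,"ty":0,"tz":0,"rx":0,"ry":0,"rz":0},
])

```text
time_s: 17.5
ee_pos: [539.3, 335.6, 218.2]
tool_rot: [-0.707, 0.002, 0.708, 0.001]
ft_force: [-0.4, -0.1, 0.5]
finger_gap: 88.1
```

```bash
python3 - <<'E'
from h import *
s,M=tool()
d=r.read_camera("wrist"); im=d["image"]
for q in("button","weight"): print(q,[(np.round(o["position"]),o["score"]) for o in r.pinpoint("wrist",q)])
o=r.masks_of("wrist","button")[0]; k=np.argwhere(o["pixels"])[:,::-1]; print(im[o["pixels"]].mean(0),back(d,k,32,True).mean(0))
go([539,336,76],s,M)
E
```

```text
t 17.50 tcp [539.3 335.6 218.2] gap 88.1 F [-0.4 -0.1  0.5] xax [-0.001 -0.001 -1.   ] y-axis yaw -90.3
button [(array([535., 338.,  -1.]), 0.97)]
weight [(array([375., 321.,  -3.]), 0.75)]
[36.74752688 38.76860215 41.60516129] [541.46592213 338.20125807  32.        ]
shift tool [142.2  -0.5   0.2]
```

servo_tool([
  {"tx":45,"ty":-1,"tz":0,"rx":0,"ry":0,"rz":0},
  {"tx":45,"ty":0,"tz":0,"rx":0,"ry":0,"rz":0},
  {"tx":35,"ty":0,"tz":0,"rx":0,"ry":0,"rz":0},
  {"tx":14,"ty":0,"tz":0,"rx":0,"ry":0,"rz":0},
  {"tx":3,"ty":0,"tz":0,"rx":0,"ry":0,"rz":0},
  {"tx":0,"ty":0,"tz":0,"rx":0,"ry":0,"rz":0},
  {"tx":0,"ty":0,"tz":0,"rx":0,"ry":0,"rz":0},
])

```text
time_s: 18.58
ee_pos: [540.0, 337.3, 78.2]
tool_rot: [0.708, -0.001, -0.706, -0.002]
ft_force: [-0.2, 0.2, 0.2]
finger_gap: 87.9
```

servo_tool([
  {"tx":0,"ty":0,"tz":0,"rx":0,"ry":0,"rz":0},
  {"tx":0,"ty":0,"tz":0,"rx":0,"ry":0,"rz":0},
  {"tx":0,"ty":0,"tz":0,"rx":0,"ry":0,"rz":0},
  {"tx":0,"ty":0,"tz":0,"rx":0,"ry":0,"rz":0},
  {"tx":0,"ty":0,"tz":0,"rx":0,"ry":0,"rz":0},
  {"tx":0,"ty":0,"tz":0,"rx":0,"ry":0,"rz":0},
], claw=0)

```text
time_s: 19.32
ee_pos: [539.5, 337.1, 76.9]
tool_rot: [-0.707, 0.002, 0.707, 0.002]
ft_force: [0.2, -0.5, 0.4]
finger_gap: 45.3
```

servo_tool([
  {"tx":-30,"ty":0,"tz":0,"rx":0,"ry":0,"rz":0},
  {"tx":-58,"ty":0,"tz":0,"rx":0,"ry":0,"rz":0},
  {"tx":-57,"ty":0,"tz":0,"rx":0,"ry":0,"rz":0},
  {"tx":0,"ty":55,"tz":3.5,"rx":0,"ry":0,"rz":0},
  {"tx":0,"ty":55,"tz":3.5,"rx":0,"ry":0,"rz":0},
  {"tx":0,"ty":55,"tz":3.5,"rx":0,"ry":0,"rz":0},
  {"tx":0,"ty":55,"tz":3.5,"rx":0,"ry":0,"rz":0},
  {"tx":0,"ty":55,"tz":3.5,"rx":0,"ry":0,"rz":0},
  {"tx":0,"ty":55,"tz":3.5,"rx":0,"ry":0,"rz":0},
  {"tx":0,"ty":55,"tz":3.5,"rx":0,"ry":0,"rz":0},
  {"tx":0,"ty":55,"tz":3.5,"rx":0,"ry":0,"rz":0},
  {"tx":0,"ty":55,"tz":3.5,"rx":0,"ry":0,"rz":0},
])

```text
time_s: 20.82
ee_pos: [505.4, -159.5, 222.0]
tool_rot: [0.707, -0.002, -0.707, -0.002]
ft_force: [1.1, -0.1, 0.1]
finger_gap: 45.5
```

servo_tool([
  {"tx":0,"ty":0,"tz":0,"rx":0,"ry":0,"rz":0},
  {"tx":0,"ty":0,"tz":0,"rx":0,"ry":0,"rz":0},
  {"tx":0,"ty":0,"tz":0,"rx":0,"ry":0,"rz":0},
])

```text
time_s: 21.2
ee_pos: [505.9, -156.6, 221.9]
tool_rot: [-0.707, 0.001, 0.707, 0.001]
ft_force: [-0.3, -0.6, -0.6]
finger_gap: 45.1
```

```bash
python3 - <<'E'
from h import *
s,M=tool()
d=r.read_camera("wrist"); im=d["image"]; cv2.imwrite("pics/w8.png",im)
for q in("button","round_stand","round_plate"): print(q,[(np.round(o["position"]),o["score"]) for o in r.pinpoint("wrist",q)])
o=r.masks_of("wrist","round_stand")[0]; k=np.argwhere(o["pixels"])[:,::-1]; w=back(d,k,10,True)
print("extents",w.min(0),w.max(0))
h=cv2.convexHull(w[:,:2].astype(np.float32)); print(cv2.minEnclosingCircle(h))
go([505,-160.5,90],s,M)
E
```

```text
t 21.20 tcp [ 505.9 -156.6  221.9] gap 45.1 F [-0.3 -0.6 -0.6] xax [-0.  0. -1.] y-axis yaw -90.2
button [(array([ 501., -157.,  143.]), 0.79)]
round_stand [(array([ 502., -159.,    1.]), 0.64)]
round_plate [(array([ 548., -349.,    1.]), 0.93)]
extents [ 457.72355164 -218.86150699   10.        ] [ 564.08433233 -101.0501253    10.        ]
((504.6157531738281, -159.71507263183594), 60.447296142578125)
shift tool [131.9   3.9   0.9]
```

View pics/w8.png

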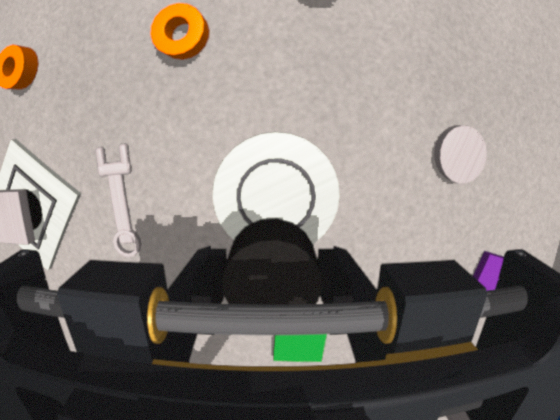

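The button is held and the stand centre fits to (504.6,-159.7), the nest showing at (276,196). Lowering.

servo_tool([
  {"tx":45,"ty":3,"tz":1,"rx":0,"ry":0,"rz":0},
  {"tx":45,"ty":0,"tz":0,"rx":0,"ry":0,"rz":0},
  {"tx":30,"ty":0,"tz":0,"rx":0,"ry":0,"rz":0},
  {"tx":9,"ty":0,"tz":0,"rx":0,"ry":0,"rz":0},
  {"tx":5,"ty":0,"tz":0,"rx":0,"ry":0,"rz":0},
  {"tx":0,"ty":0,"tz":0,"rx":0,"ry":0,"rz":0},
  {"tx":1,"ty":0,"tz":0,"rx":0,"ry":0,"rz":0},
  {"tx":0,"ty":0,"tz":0,"rx":0,"ry":0,"rz":0},
  {"tx":0,"ty":0,"tz":0,"rx":0,"ry":0,"rz":0},
])

```text
time_s: 22.58
ee_pos: [504.9, -160.8, 87.1]
tool_rot: [0.707, -0.002, -0.707, -0.001]
ft_force: [-0.3, 0.0, -0.9]
finger_gap: 45.1
```

servo_tool([
  {"tx":0.8,"ty":0,"tz":0,"rx":0,"ry":0,"rz":0},
  {"tx":0,"ty":0,"tz":0,"rx":0,"ry":0,"rz":0},
])

```text
time_s: 22.82
ee_pos: [505.0, -160.8, 86.8]
tool_rot: [0.707, -0.002, -0.707, -0.001]
ft_force: [-2.1, 1.0, 6.4]
finger_gap: 45.0
```

servo_tool([
  {"tx":0,"ty":0,"tz":0,"rx":0,"ry":0,"rz":0},
  {"tx":0,"ty":0,"tz":0,"rx":0,"ry":0,"rz":0},
  {"tx":0,"ty":0,"tz":0,"rx":0,"ry":0,"rz":0},
  {"tx":0,"ty":0,"tz":0,"rx":0,"ry":0,"rz":0},
  {"tx":-8,"ty":0,"tz":0,"rx":0,"ry":0,"rz":0},
  {"tx":-55,"ty":0,"tz":0,"rx":0,"ry":0,"rz":0},
  {"tx":-55,"ty":0,"tz":0,"rx":0,"ry":0,"rz":0},
  {"tx":-10,"ty":0,"tz":0,"rx":0,"ry":0,"rz":0},
  {"tx":0,"ty":0,"tz":0,"rx":0,"ry":0,"rz":0},
  {"tx":0,"ty":0,"tz":0,"rx":0,"ry":0,"rz":0},
], claw=1)

```text
time_s: 24.08
ee_pos: [504.3, -160.5, 212.5]
tool_rot: [-0.706, 0.001, 0.708, 0.002]
ft_force: [-0.5, 1.2, 0.6]
finger_gap: 88.0
```

```bash
python3 - <<'E'
from h import *
s,M=tool()
d=r.read_camera("wrist"); im=d["image"]; cv2.imwrite("pics/w9.png",im)
for q in("button","round_stand","round_plate"): print(q,[(np.round(o["position"]),o["score"]) for o in r.pinpoint("wrist",q)])
go([552,-351,215],s,M)
E
```

```text
t 24.07 tcp [ 504.3 -160.5  212.5] gap 88.0 F [-0.5  1.2  0.6] xax [-0.002  0.001 -1.   ] y-axis yaw -90.3
button [(array([ 501., -162.,   10.]), 0.82)]
round_stand [(array([ 503., -162.,   12.]), 0.56)]
round_plate [(array([ 546., -348.,    1.]), 0.57), (array([495., 130.,   3.]), 0.38)]
shift tool [ -2.9 190.3 -48.5]
```

The button stands in the nest, reported at (501,-162,10). Now the round plate.

servo_tool([
  {"tx":0,"ty":47,"tz":-12,"rx":0,"ry":0,"rz":0},
  {"tx":0,"ty":47,"tz":-12,"rx":0,"ry":0,"rz":0},
  {"tx":0,"ty":47,"tz":-12,"rx":0,"ry":0,"rz":0},
  {"tx":0,"ty":48,"tz":-11,"rx":0,"ry":0,"rz":0},
  {"tx":0,"ty":0,"tz":0,"rx":0,"ry":0,"rz":0},
  {"tx":0,"ty":0,"tz":0,"rx":0,"ry":0,"rz":0},
])

```text
time_s: 25.02
ee_pos: [550.9, -349.3, 213.4]
tool_rot: [-0.707, 0.001, 0.707, 0.002]
ft_force: [-0.1, 1.0, 0.3]
finger_gap: 88.8
```

```bash
python3 - <<'E'
from h import *
s,M=tool()
d=r.read_camera("wrist"); im=d["image"]
print([(np.round(o["position"]),o["score"]) for o in r.pinpoint("wrist","round_plate")])
o=r.masks_of("wrist","round_plate")[0]; k=np.argwhere(o["pixels"])[:,::-1]; w=back(d,k,14,True)
print(o["score"],k.mean(0),im[o["pixels"]].mean(0),cv2.minEnclosingCircle(cv2.convexHull(w[:,:2].astype(np.float32))))
go([551,-350,68],s,M)
E
```

```text
t 25.02 tcp [ 550.9 -349.3  213.4] gap 88.8 F [-0.1  1.   0.3] xax [-0.001  0.001 -1.   ] y-axis yaw -90.2
[(array([ 545., -351.,    1.]), 0.77)]Traceback (most recent call last):
  File "<stdin>", line 5, in <module>
IndexError: list index out of range
```

```bash
python3 - <<'E'
from h import *
d=r.read_camera("wrist"); im=d["image"]; cv2.imwrite("pics/w10.png",im)
for o in r.masks_of("wrist","round_plate")[:1]:
    k=np.argwhere(o["pixels"])[:,::-1]; w=back(d,k,14,True); print("mask",k.mean(0),cv2.minEnclosingCircle(cv2.convexHull(w[:,:2].astype(np.float32))))
c=im[140:245,200:345]; s=c.astype(int); g=cv2.cvtColor(c,cv2.COLOR_BGR2GRAY)
e=cv2.HoughCircles(cv2.medianBlur(g,5),3,1.5,50,param1=80,param2=0.6,minRadius=25,maxRadius=45); 
if e is not None: e=e[0][0]; print(e[:2]+[200,140],e[2],back(d,[e[:2]+[200,140]],14,True))
E
```

```text
mask [273.85660596 196.72361954] ((551.6915283203125, -350.4081115722656), 31.040903091430664)
[274.25 200.75] 33.1 [[ 548.65968915 -350.82284393   14.        ]]
```

View pics/w10.png

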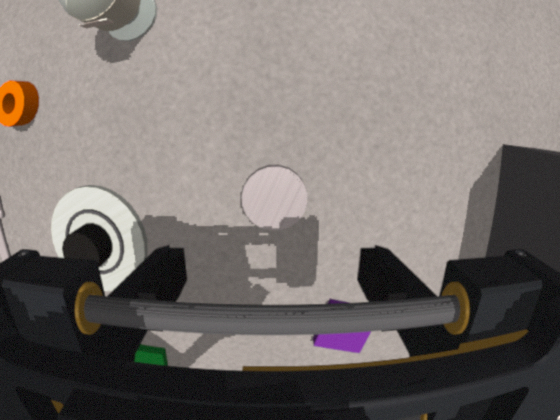

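The round plate is at (274,197), or (551.5,-350), centred between the fingers. Descending.

servo_tool([
  {"tx":45,"ty":1,"tz":0,"rx":0,"ry":0,"rz":0},
  {"tx":45,"ty":0,"tz":0,"rx":0,"ry":0,"rz":0},
  {"tx":38,"ty":0,"tz":0,"rx":0,"ry":0,"rz":0},
  {"tx":12,"ty":0,"tz":0,"rx":0,"ry":0,"rz":0},
  {"tx":5,"ty":0,"tz":0,"rx":0,"ry":0,"rz":0},
  {"tx":0,"ty":0,"tz":0,"rx":0,"ry":0,"rz":0},
  {"tx":0,"ty":0,"tz":0,"rx":0,"ry":0,"rz":0},
])

```text
time_s: 26.15
ee_pos: [551.4, -351.3, 70.4]
tool_rot: [0.708, -0.002, -0.707, -0.001]
ft_force: [0.7, 0.2, 1.0]
finger_gap: 88.0
```

servo_tool([
  {"tx":0,"ty":0,"tz":0,"rx":0,"ry":0,"rz":0},
  {"tx":0,"ty":0,"tz":0,"rx":0,"ry":0,"rz":0},
  {"tx":0,"ty":0,"tz":0,"rx":0,"ry":0,"rz":0},
  {"tx":0,"ty":0,"tz":0,"rx":0,"ry":0,"rz":0},
  {"tx":0,"ty":0,"tz":0,"rx":0,"ry":0,"rz":0},
], claw=0)

```text
time_s: 26.78
ee_pos: [551.0, -351.0, 69.2]
tool_rot: [0.707, -0.002, -0.707, -0.002]
ft_force: [-1.0, -0.4, 0.8]
finger_gap: 58.0
```

servo_tool([
  {"tx":-30,"ty":0,"tz":0,"rx":0,"ry":0,"rz":0},
  {"tx":-60,"ty":0,"tz":0,"rx":0,"ry":0,"rz":0},
  {"tx":-60,"ty":0,"tz":0,"rx":0,"ry":0,"rz":0},
  {"tx":0,"ty":-47,"tz":12,"rx":0,"ry":0,"rz":0},
  {"tx":0,"ty":-47,"tz":12,"rx":0,"ry":0,"rz":0},
  {"tx":0,"ty":-47,"tz":12,"rx":0,"ry":0,"rz":0},
  {"tx":0,"ty":-49,"tz":11,"rx":0,"ry":0,"rz":0},
  {"tx":0,"ty":0,"tz":0,"rx":0,"ry":0,"rz":0},
  {"tx":0,"ty":0,"tz":0,"rx":0,"ry":0,"rz":0},
  {"tx":0,"ty":0,"tz":0,"rx":0,"ry":0,"rz":0},
])

```text
time_s: 28.02
ee_pos: [504.9, -161.7, 218.8]
tool_rot: [-0.707, 0.002, 0.707, 0.002]
ft_force: [1.1, 0.5, -3.4]
finger_gap: 58.2
```

```bash
python3 - <<'E'
from h import *
s,M=tool()
d=r.read_camera("wrist"); im=d["image"]; cv2.imwrite("pics/w11.png",im)
for q in("button","round_stand","round_plate"): print(q,[(np.round(o["position"]),o["score"]) for o in r.pinpoint("wrist",q)])
go([504,-160.5,112],s,M)
E
```

```text
t 28.02 tcp [ 504.9 -161.7  218.8] gap 58.2 F [ 1.1  0.5 -3.4] xax [-0.  0. -1.] y-axis yaw -90.3
button [(array([ 503., -163.,   10.]), 0.91)]
round_stand []
round_plate [(array([ 501., -160.,  149.]), 0.73)]
shift tool [106.8  -1.2   0.9]
```

View pics/w11.png

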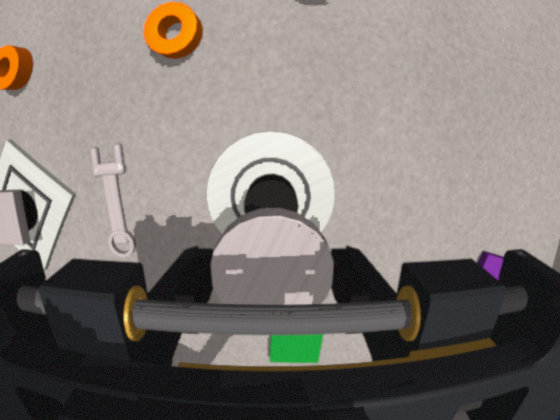

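The round plate is held level at (272,262), with the button at (270,195) beneath it. Lowering.

servo_tool([
  {"tx":40,"ty":-1,"tz":1,"rx":0,"ry":0,"rz":0},
  {"tx":40,"ty":0,"tz":0,"rx":0,"ry":0,"rz":0},
  {"tx":17,"ty":0,"tz":0,"rx":0,"ry":0,"rz":0},
  {"tx":6,"ty":0,"tz":0,"rx":0,"ry":0,"rz":0},
  {"tx":3,"ty":0,"tz":0,"rx":0,"ry":0,"rz":0},
  {"tx":1,"ty":0,"tz":0,"rx":0,"ry":0,"rz":0},
  {"tx":0,"ty":0,"tz":0,"rx":0,"ry":0,"rz":0},
  {"tx":0,"ty":0,"tz":0,"rx":0,"ry":0,"rz":0},
])

```text
time_s: 29.22
ee_pos: [503.9, -159.8, 112.4]
tool_rot: [0.707, -0.002, -0.707, -0.001]
ft_force: [-0.2, -0.2, -3.0]
finger_gap: 57.9
```

servo_tool([
  {"tx":1.6,"ty":0,"tz":0,"rx":0,"ry":0,"rz":0},
  {"tx":0,"ty":0,"tz":0,"rx":0,"ry":0,"rz":0},
  {"tx":0,"ty":0,"tz":0,"rx":0,"ry":0,"rz":0},
])

```text
time_s: 29.6
ee_pos: [504.0, -159.8, 111.1]
tool_rot: [0.707, -0.002, -0.707, -0.001]
ft_force: [-3.0, 1.3, 6.3]
finger_gap: 57.8
```

servo_tool([
  {"tx":0,"ty":0,"tz":0,"rx":0,"ry":0,"rz":0},
  {"tx":0,"ty":0,"tz":0,"rx":0,"ry":0,"rz":0},
  {"tx":0,"ty":0,"tz":0,"rx":0,"ry":0,"rz":0},
  {"tx":0,"ty":0,"tz":0,"rx":0,"ry":0,"rz":0},
  {"tx":-8,"ty":0,"tz":0,"rx":0,"ry":0,"rz":0},
  {"tx":-50,"ty":0,"tz":0,"rx":0,"ry":0,"rz":0},
  {"tx":-55,"ty":0,"tz":0,"rx":0,"ry":0,"rz":0},
  {"tx":0,"ty":0,"tz":0,"rx":0,"ry":0,"rz":0},
  {"tx":0,"ty":0,"tz":0,"rx":0,"ry":0,"rz":0},
], claw=1)

```text
time_s: 30.72
ee_pos: [503.5, -159.6, 223.0]
tool_rot: [-0.707, 0.001, 0.707, 0.002]
ft_force: [-0.2, -0.2, -0.3]
finger_gap: 88.2
```

```bash
python3 - <<'E'
from h import *
s,M=tool()
d=r.read_camera("wrist"); im=d["image"]; cv2.imwrite("pics/w12.png",im)
for q in("button","round_stand","round_plate"): print(q,[(np.round(o["position"]),o["score"]) for o in r.pinpoint("wrist",q)])
for o in r.masks_of("wrist","round_plate")[:1]:
    k=np.argwhere(o["pixels"])[:,::-1]; w=back(d,k,56,True); print("mask",k.mean(0),cv2.minEnclosingCircle(cv2.convexHull(w[:,:2].astype(np.float32))))
go([373,322,218],s,M)
E
```

```text
t 30.73 tcp [ 503.5 -159.6  223. ] gap 88.2 F [-0.2 -0.2 -0.3] xax [-0.001  0.    -1.   ] y-axis yaw -90.3
button []
round_stand [(array([ 501., -158.,   42.]), 0.44)]
round_plate [(array([ 502., -160.,   43.]), 0.55)]
mask [271.92258824 205.62611765] ((504.7071533203125, -159.1992950439453), 30.711627960205078)
shift tool [   5.3 -481.   132.6]
```

View pics/w12.png

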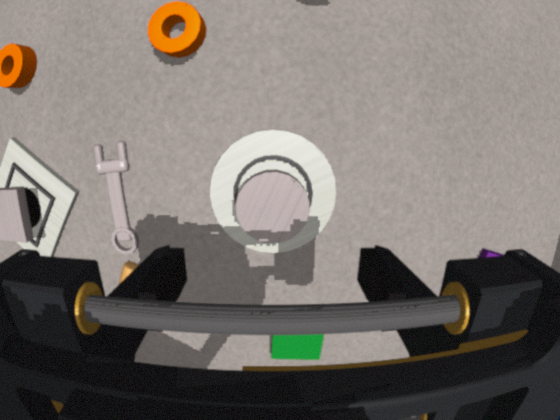

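The round plate lies flat at (272,206), fitted to (504.7,-159.2), on the button. Next is the weight.

servo_tool([
  {"tx":0,"ty":-48,"tz":13,"rx":0,"ry":0,"rz":0},
  {"tx":0,"ty":-48,"tz":13,"rx":0,"ry":0,"rz":0},
  {"tx":0,"ty":-48,"tz":13,"rx":0,"ry":0,"rz":0},
  {"tx":0,"ty":-48,"tz":13,"rx":0,"ry":0,"rz":0},
  {"tx":0,"ty":-48,"tz":13,"rx":0,"ry":0,"rz":0},
  {"tx":0,"ty":-48,"tz":13,"rx":0,"ry":0,"rz":0},
  {"tx":0,"ty":-48,"tz":13,"rx":0,"ry":0,"rz":0},
  {"tx":0,"ty":-48,"tz":13,"rx":0,"ry":0,"rz":0},
  {"tx":0,"ty":-48,"tz":13,"rx":0,"ry":0,"rz":0},
  {"tx":0,"ty":-49,"tz":13,"rx":0,"ry":0,"rz":0},
  {"tx":0,"ty":0,"tz":0,"rx":0,"ry":0,"rz":0},
  {"tx":0,"ty":0,"tz":0,"rx":0,"ry":0,"rz":0},
])

```text
time_s: 32.48
ee_pos: [375.9, 321.4, 223.1]
tool_rot: [-0.707, 0.002, 0.707, 0.001]
ft_force: [-0.7, 0.5, -0.8]
finger_gap: 88.0
```

```bash
python3 - <<'E'
from h import *
s,M=tool()
d=r.read_camera("wrist"); im=d["image"]; cv2.imwrite("pics/w13.png",im)
for q in("weight","square_plate"): print(q,[(np.round(o["position"]),o["score"]) for o in r.pinpoint("wrist",q)])
for o in r.masks_of("wrist","weight")[:1]:
    k=np.argwhere(o["pixels"])[:,::-1]; w=back(d,k,34,True); print("mask",k.mean(0),cv2.minEnclosingCircle(cv2.convexHull(w[:,:2].astype(np.float32))))
go([373.5,322,74],s,M)
E
```

```text
t 32.48 tcp [375.9 321.4 223.1] gap 88.0 F [-0.7  0.5 -0.8] xax [-0.001 -0.001 -1.   ] y-axis yaw -90.2
weight [(array([374., 322.,  -4.]), 0.81)]
square_plate [(array([493., 128.,  40.]), 0.6)]
mask [272.36753145 198.63207547] ((377.6956481933594, 321.5003662109375), 25.780834197998047)
shift tool [149.1  -0.7   2.3]
```

servo_tool([
  {"tx":45,"ty":-0.5,"tz":1,"rx":0,"ry":0,"rz":0},
  {"tx":45,"ty":0,"tz":0,"rx":0,"ry":0,"rz":0},
  {"tx":35,"ty":0,"tz":0,"rx":0,"ry":0,"rz":0},
  {"tx":17,"ty":0,"tz":0,"rx":0,"ry":0,"rz":0},
  {"tx":6,"ty":0,"tz":0,"rx":0,"ry":0,"rz":0},
  {"tx":0,"ty":0,"tz":0,"rx":0,"ry":0,"rz":0},
  {"tx":0,"ty":0,"tz":0,"rx":0,"ry":0,"rz":0},
])

```text
time_s: 33.55
ee_pos: [375.3, 322.4, 76.3]
tool_rot: [0.708, -0.001, -0.707, -0.002]
ft_force: [-0.4, -1.1, 0.6]
finger_gap: 88.0
```

servo_tool([
  {"tx":0,"ty":0,"tz":0,"rx":0,"ry":0,"rz":0},
  {"tx":0,"ty":0,"tz":0,"rx":0,"ry":0,"rz":0},
  {"tx":0,"ty":0,"tz":0,"rx":0,"ry":0,"rz":0},
  {"tx":0,"ty":0,"tz":0,"rx":0,"ry":0,"rz":0},
  {"tx":0,"ty":0,"tz":0,"rx":0,"ry":0,"rz":0},
  {"tx":0,"ty":0,"tz":0,"rx":0,"ry":0,"rz":0},
], claw=0)

```text
time_s: 34.3
ee_pos: [374.9, 322.2, 75.5]
tool_rot: [-0.707, 0.002, 0.707, 0.001]
ft_force: [0.1, -1.9, 0.7]
finger_gap: 47.5
```

servo_tool([
  {"tx":-30,"ty":0,"tz":0,"rx":0,"ry":0,"rz":0},
  {"tx":-60,"ty":0,"tz":0,"rx":0,"ry":0,"rz":0},
  {"tx":-60,"ty":0,"tz":0,"rx":0,"ry":0,"rz":0},
  {"tx":0,"ty":48,"tz":-13,"rx":0,"ry":0,"rz":0},
  {"tx":0,"ty":48,"tz":-13,"rx":0,"ry":0,"rz":0},
  {"tx":0,"ty":48,"tz":-13,"rx":0,"ry":0,"rz":0},
  {"tx":0,"ty":48,"tz":-13,"rx":0,"ry":0,"rz":0},
  {"tx":0,"ty":48,"tz":-13,"rx":0,"ry":0,"rz":0},
  {"tx":0,"ty":48,"tz":-13,"rx":0,"ry":0,"rz":0},
  {"tx":0,"ty":48,"tz":-13,"rx":0,"ry":0,"rz":0},
  {"tx":0,"ty":48,"tz":-13,"rx":0,"ry":0,"rz":0},
  {"tx":0,"ty":48,"tz":-13,"rx":0,"ry":0,"rz":0},
])

```text
time_s: 35.8
ee_pos: [490.0, -111.7, 224.9]
tool_rot: [-0.707, 0.001, 0.707, 0.002]
ft_force: [2.0, -0.1, -5.0]
finger_gap: 47.2
```

servo_tool([
  {"tx":0,"ty":48,"tz":-12,"rx":0,"ry":0,"rz":0},
  {"tx":0,"ty":0,"tz":0,"rx":0,"ry":0,"rz":0},
  {"tx":0,"ty":0,"tz":0,"rx":0,"ry":0,"rz":0},
  {"tx":0,"ty":0,"tz":0,"rx":0,"ry":0,"rz":0},
])

```text
time_s: 36.3
ee_pos: [501.6, -157.1, 225.3]
tool_rot: [-0.707, 0.001, 0.707, 0.001]
ft_force: [-0.2, 0.5, -4.3]
finger_gap: 47.4
```

```bash
python3 - <<'E'
from h import *
s,M=tool()
d=r.read_camera("wrist"); im=d["image"]; cv2.imwrite("pics/w14.png",im)
for q in("weight","round_plate"): print(q,[(np.round(o["position"]),o["score"]) for o in r.pinpoint("wrist",q)])
go([504.2,-159.5,131.5],s,M)
E
```

```text
t 36.30 tcp [ 501.6 -157.1  225.3] gap 47.4 F [-0.2  0.5 -4.3] xax [-0.  0. -1.] y-axis yaw -90.2
weight [(array([ 501., -157.,  146.]), 0.91)]
round_plate [(array([ 498., -159.,   42.]), 0.86)]
shift tool [93.8  2.4 -2.6]
```

View pics/w14.png

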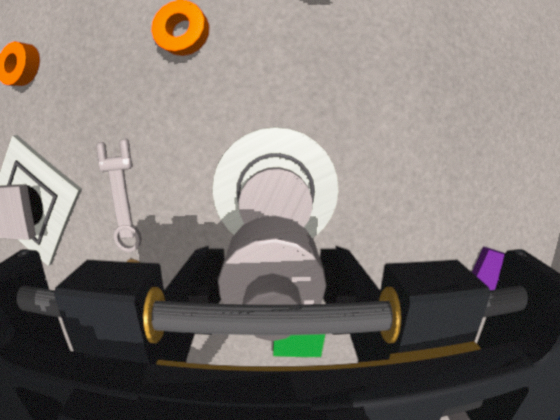

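The weight is held upright at (272,265) with the plate at (276,200) ahead of it. Lowering.

servo_tool([
  {"tx":35,"ty":2,"tz":-2,"rx":0,"ry":0,"rz":0},
  {"tx":35,"ty":0,"tz":0,"rx":0,"ry":0,"rz":0},
  {"tx":14,"ty":0,"tz":0,"rx":0,"ry":0,"rz":0},
  {"tx":5,"ty":0,"tz":0,"rx":0,"ry":0,"rz":0},
  {"tx":3,"ty":0,"tz":0,"rx":0,"ry":0,"rz":0},
  {"tx":0,"ty":0,"tz":0,"rx":0,"ry":0,"rz":0},
  {"tx":0,"ty":0,"tz":0,"rx":0,"ry":0,"rz":0},
])

```text
time_s: 37.33
ee_pos: [504.0, -160.4, 134.1]
tool_rot: [0.707, -0.002, -0.707, -0.001]
ft_force: [-0.1, -0.0, -3.3]
finger_gap: 47.0
```

servo_tool([
  {"tx":1.5,"ty":-0.5,"tz":0,"rx":0,"ry":0,"rz":0},
  {"tx":1,"ty":0,"tz":0,"rx":0,"ry":0,"rz":0},
  {"tx":0.5,"ty":0,"tz":0,"rx":0,"ry":0,"rz":0},
  {"tx":0,"ty":0,"tz":0,"rx":0,"ry":0,"rz":0},
  {"tx":0,"ty":0,"tz":0,"rx":0,"ry":0,"rz":0},
])

```text
time_s: 37.95
ee_pos: [504.0, -159.7, 131.5]
tool_rot: [0.707, -0.002, -0.707, -0.001]
ft_force: [-2.4, 2.2, 7.1]
finger_gap: 47.3
```

Seated, with Fz at +7 N. Releasing and lifting away.

servo_tool([
  {"tx":0,"ty":0,"tz":0,"rx":0,"ry":0,"rz":0},
  {"tx":0,"ty":0,"tz":0,"rx":0,"ry":0,"rz":0},
  {"tx":0,"ty":0,"tz":0,"rx":0,"ry":0,"rz":0},
  {"tx":0,"ty":0,"tz":0,"rx":0,"ry":0,"rz":0},
  {"tx":-8,"ty":0,"tz":0,"rx":0,"ry":0,"rz":0},
  {"tx":-40,"ty":0,"tz":0,"rx":0,"ry":0,"rz":0},
  {"tx":-55,"ty":0,"tz":0,"rx":0,"ry":0,"rz":0},
  {"tx":-30,"ty":0,"tz":0,"rx":0,"ry":0,"rz":0},
  {"tx":0,"ty":0,"tz":50,"rx":0,"ry":0,"rz":0},
  {"tx":0,"ty":0,"tz":50,"rx":0,"ry":0,"rz":0},
  {"tx":0,"ty":0,"tz":0,"rx":0,"ry":0,"rz":0},
  {"tx":0,"ty":0,"tz":0,"rx":0,"ry":0,"rz":0},
], claw=1)

```text
time_s: 39.45
ee_pos: [404.4, -159.6, 264.2]
tool_rot: [0.708, -0.002, -0.707, -0.001]
ft_force: [0.9, -0.0, -0.5]
finger_gap: 88.3
```

```bash
python3 - <<'E'
from h import *
s,M=tool()
for c in("wrist","scene","top"):
    d=r.read_camera(c)
    if c=="scene": cv2.imwrite("pics/end.png",cv2.resize(d["image"][130:380,160:460],(720,600),interpolation=3))
    for q in("weight","round_plate","square_plate","ring","jar_a"): print(c,q,[(np.round(o["position"]),o["score"]) for o in r.pinpoint(c,q)])
E
```

```text
t 39.45 tcp [ 404.4 -159.6  264.2] gap 88.3 F [ 0.9 -0.  -0.5] xax [ 0.001 -0.001 -1.   ] y-axis yaw -90.3
wrist weight [(array([ 503., -161.,   55.]), 0.91), (array([494., 130.,   2.]), 0.19)]
wrist round_plate []
wrist square_plate [(array([491., 125.,  40.]), 0.93), (array([ 332., -190.,    3.]), 0.81), (array([ 403., -428.,   -0.]), 0.65)]
wrist ring [(array([492., 126.,  12.]), 0.53)]
wrist jar_a []
scene weight [(array([ 502., -160.,   56.]), 0.66), (array([ 505., -158.,   -2.]), 0.27)]
scene round_plate [(array([ 504., -158.,   43.]), 0.56)]
scene square_plate [(array([494., 131.,  36.]), 0.96), (array([ 404., -430.,    1.]), 0.82), (array([ 334., -187.,    0.]), 0.53)]
scene ring [(array([658., -71.,  -2.]), 0.83), (array([658., 123.,   2.]), 0.75), (array([494., 125.,   8.]), 0.46)]
scene jar_a [(array([714., 208.,  -0.]), 0.81), (array([493., 129.,   7.]), 0.44)]
top weight [(array([ 503., -159.,   56.]), 0.95)]
top round_plate [(array([ 505., -157.,   36.]), 0.57)]
top square_plate [(array([ 403., -426.,    2.]), 0.87), (array([ 332., -192.,   -3.]), 0.77), (array([494., 128.,  36.]), 0.73)]
top ring [(array([663., -70.,   1.]), 0.83), (array([658., 126.,  -2.]), 0.83)]
top jar_a [(array([714., 208.,   2.]), 0.97), (array([ 732., -214.,   -2.]), 0.94)]
```

View pics/end.png

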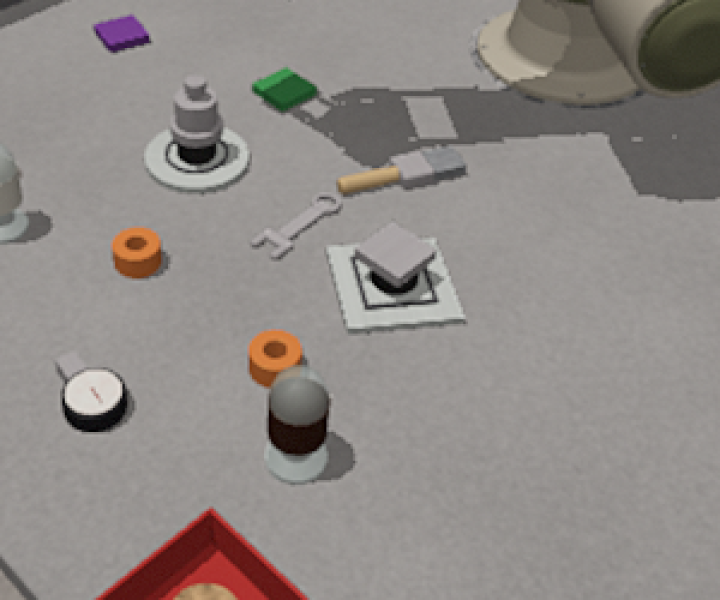

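Both stacks stand level and centred: the loaded stack at (197,125) and the reference at (395,265). The jars have not moved and the gripper is clear. Handing in.

```bash
python3 -c "
from station import r
print(r.job_done())"
```

```text
the job is handed in; nothing more can be done
None
```

I built both stacks in the required order and handed the job in at about 39.5 s of the 128 s. The hand-in gives no verdict, so what follows rests on my own checks.

- **Reference stack:** the ring is in the square nest and the square plate lies flat on it. The last readings put the plate within about 3 mm of the stand's centre line, 36–40 mm up against an expected 38 mm.
- **Loaded stack:** the button, round plate and weight are on the round stand. The weight reads about (503, -160) mm, 55–56 mm up, with the round plate within about 3 mm of it.
- **Jars and clearance:** both jars read within about 3 mm of where they started. The gripper was open and clear of everything.

**Disagreements:**
- In the last check the top camera put the round plate 36 mm up, but the scene camera said 43 mm. The weight's height and the pictures fit 43.
- The gripper read 58 mm on the 60 mm round plate. It still sat level and centred once placed.
- I did not view the button on its own after release; I used the network's reading for it. It shows properly placed in the later pictures.

I viewed 15 pictures, one over the budget. One was wasted because the arm had not moved: my first two move calls were refused for missing keys.

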